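Shut the marked stopcock under the sliding cover

TASK

With a fingertip, push the grey cover of the stopcock box aside to the left, all the way to its stop, then push the handle that carries the round disc fully shut: round to the left until it stops square across its pipe. Only push: do not pinch the cover's rib or the handle. Leave the cover open, the other handle as it is, and the things standing around undisturbed.

Things in the scene. Friction and masses are not known exactly. Their poses are not given: they have to be found in the camera images.
- valve_box: Fixed grey tray with two stopcocks, 132 mm (its x) by 222 mm (its y). Origin: centre of its underside, on the worktop; z up; x points away from the robot, y to the robot's left (yaw -0.22 to +0.03 rad). Walls 6 mm thick; end walls 49 mm high. Free inside: x -55 to +55 mm, y -105 to +105 mm; floor at z 6 mm. A pipe along x under each handle (axis z 18 mm, top z 26, 30 at its body) juts out 31 mm front and back.
- rail_end (a point): Point midway between the far (left) ends of the two aluminium rails that guide the cover: tray x 0, y +334 mm, z 66 mm (the rails' top). The rails lie at tray x = -61 and +61 mm, 10 mm wide, and run from tray y -111 to +334 mm, past the tray's left end onto a foot.
- cover (a joint): How far the cover stands open, m: 0 = tray all covered, 0.215 = at its stop, tray all bare. Starts at 0 to 0.02. A flat grey plate 116 x 222 x 4 mm, top at z 58.5 mm; slides along the tray's +y (to the robot's left), cannot be lifted, takes about 2 N and stays where it is left.
- rib_top (a point): Centre of the top of the straight upright aluminium rib on the cover, by which it is pushed: 70 mm along the tray's x, 12 mm thick along its y, 22 mm high (z 58.5 to 80.5 mm). It stands near the cover's right end (the plate goes on 8 mm past its right face) and moves with the cover.
- marked_handle (a joint): Angle of the marked handle, rad: 0 = open, along its pipe, pointing to the tray's -x (front); grows clockwise seen from above, the tip swinging to the tray's +y (left); 1.571 = shut, at its stop, square across the pipe, pointing to +y. Starts at 0 to 0.3. Needs about 2 N near its end, stays where left. Its stopcock is the left or right one in the tray.
- marked_pivot (a point): Point on the vertical axis of the marked handle, at the top of its bar (z 46 mm). The mark: a round disc 34 mm across, 4 mm thick, on top of the handle here (z 46 to 50 mm); the other handle has only a small screw head. The axis is at tray x = +22 mm and y = -48 or +42 mm.
- marked_tip (a point): Free end of the marked handle, on its centre line at the top of the bar (z 46 mm), 50 mm from the axis. The bar is straight, 14 mm wide and 14 mm high (z 32 to 46 mm). Turns with the handle.
- plain_tip (a point): Free end of the other, unmarked stopcock's handle, at the top of its bar (z 46 mm). The same bar, joint and heights as the marked one but without the disc; its axis is the other one of the two places, 90 mm away. It starts at 0 to 0.3 rad too.
- amber_jar: Bystander, loose: small amber jar with a black cap, 52 mm across, 89 mm high. Origin: centre of its underside.
- timer: Bystander, loose: flat white bench timer, 62x65x18 mm. Origin: centre of its underside.
- petri_stack: Bystander, loose: stack of petri dishes, 95 mm across, 57 mm high. Origin: centre of its underside.
- beaker: Bystander, loose: small glass beaker, 56 mm across, 69 mm high. Origin: centre of its underside.
- dropper_bottle: Bystander, loose: brown dropper bottle, 34 mm across, 102 mm high. Origin: centre of its underside.
- tape_roll: Bystander, loose: roll of tape lying flat, 104 mm across, 25 mm high. Origin: centre of its underside.
- marker: Bystander, loose: marker pen lying down, 135 mm long, 17 mm thick. Origin: centre of its underside.

How it is judged:
By the outcome, as a careful person would: the job done as asked, in the order asked, and still so for the second after the job is handed in, with the robot touching nothing.
It also fails if it takes over 51 s, if anything falls off the work surface, if the arm or the gripper's body presses on something with over 40 N, if the wrist force passes 120 N, or if a joint passes its speed limit or range.

ROBOT

A 7-joint arm with a two-finger parallel gripper is mounted at the origin on a cart in front of the work surface, level with it; the furniture and walls round the work are solid. World frame = base frame: x ahead of the robot, y to its left, z up, the work surface at z = 0. Lengths are in mm, angles in rad, forces in N, time in s.
With the tool pointing down it reaches from about 400 to 900 mm from the base axis. Payload 5.6 kg.
Tool frame: the origin (TCP) lies between the finger pads; the fingertips stand 14 mm ahead of it and the grasp point (between the pads) lies 5 mm behind it (env.tips_ahead is the distance from the TCP to the fingertips, in mm); z points along the fingers, x is the direction in which the jaws open and shut, and the axes are right-handed (so a half turn about z gives the same grasp; the last joint's range is limited). The gripper opens to 92 mm and grips with 3 to 60 N. Pads are 20 mm wide; open, the fingers measure 128 mm over their backs; the gripper's body (75 mm by 189 mm) begins 69 mm behind the grasp point.
Start: joints at [-1.227, 0.468, -0.012, 1.603, 0.006, 1.071, -0.056], TCP at [245.237, 601.969, 228.592] pointing down, gripper open.
Joint ranges: [-2.53, 2.53], [-0.31, 2.02], [-1.57, 1.55], [0.28, 2.44], [-1.29, 4.43], [0.15, 1.84], [-2.92, 2.92]. Speed limits (rad/s): [2.57, 2.57, 3.14, 3.14, 3.14, 3.14, 3.14].

INTERFACE

Orientations are given as a rotation vector (axis times angle).
In Python, from plant import env gives the robot as it stands.
- The arm moves only by the tool send_rows, never from a script. Its argument "rows" is a list of rows, each a list of 5 numbers: the shift along the tool's x, y, z in cm, then the turn about the tool's z in rad, then the closure, from 0 (fully open) to 1 (shut). In form: [[x, y, z, turn, gripper], ...]. A call has 1 to 5 rows; each row is the pose to reach, as a shift and turn from the pose commanded when the call began, along the tool's axes at that moment; what a row does not reach only later rows make up. A row lasts 1/12 s, in which the tool goes at most 41.7 mm and 7.16 degrees, less where a joint would pass 70% of its speed; a pose out of reach is approached as far as the arm can. A call with a gripper value outside its range is refused whole. The fingers move at their own pace and stop on an object; "grip_force" is the grip in N (left out, the last holds). Time passes only in rows, so rows that repeat a pose let the fingers close. It gives the time, the measured TCP pose, the force and the opening at its end, in the units of the state.
- env.state(): the state, without advancing time (a new reading comes with each control period).
- env.get_image(name): name is "scene" or "side" or "wrist"; returns the picture (384x512x3 uint8, blue, green, red); there is no depth.
- env.calibration(name): a dict with "camera_matrix" (3x3 intrinsics, pixels), "rvec" (rotation vector, rad) and "tvec" (3), from world to camera coordinates, as OpenCV has them; the wrist camera has in their place "tool_from_camera" (4x4, takes a point from camera to tool coordinates, whose origin is the TCP and whose axes are the tool frame's). Camera axes: x right, y down, z forward; pixel columns grow to the right and rows downward; lengths in mm; the calibration is good to about 2 mm. The wrist camera is an equidistant fisheye: a pixel r from the principal point sees the ray r / f radians off the axis. A picture is of the moment at which its call begins: read the wrist's pose just before it. calibration takes no time and is no camera call.
- env.sign_off(): hands the job in, once; it reports no verdict.
The state is a dict: "time_s": time; "joint_pos": joint angles; "dq": joint speeds; "joint_torque": joint torques, N m; "ee_pos": TCP position; "ee_rot": TCP orientation; "contact_force": force on the tool from outside, world axes, zero at the start; "torque": the same for the moment, N m; "grip_width": opening from 0.0 (shut) to 1.0 (fully open).
Only numpy, scipy, OpenCV 4.12 (cv2) and the standard library are available. Lean on these libraries where they do the work, as an engineer would, in place of code of your own. Each camera call takes 0.05 s, during which the arm holds its last target. There are 200 camera calls.

## Working session

There is one attempt and no reset: what is moved stays moved. The work goes in short steps, Python scripts to look and compute and a tool call to move; the robot and the scene stay as the last step left them, time stands still between calls to the robot, and variables do not carry over. Pictures are saved under pics/ and viewed, about 8 in all and at most 12, crops included, and the job is handed in when it is done.

Besides the shell and the picture viewer there is one more tool, called after "Emit:" as a command line: name --pt "numbers of a row" for each row, then --argument value for the rest. send_rows: Moves the arm, as the interface text tells. Its arguments: {"type":"object","properties":{"rows":{"type":"array","items":{"type":"array","items":{"type":"number"}}},"grip_force":{"type":"number"}},"required":["rows"]}

```bash
mkdir -p pics; ls; cat > h.py <<'E'
import numpy as np, cv2
from scipy.spatial.transform import Rotation as R
from plant import env
def cal(n):
    c=env.calibration(n); return {k:np.array(v,float) for k,v in c.items()}
def ray(n,px,st=None):
    c=cal(n); K=c['camera_matrix']; x=(px[0]-K[0,2])/K[0,0]; y=(px[1]-K[1,2])/K[1,1]
    if n!='wrist':
        M=cv2.Rodrigues(c['rvec'])[0]; o=-M.T@c['tvec'].ravel(); d=M.T@np.array([x,y,1])
    else:
        r=np.hypot(x,y); s=np.sin(r)/r if r>1e-9 else 1; d=np.array([x*s,y*s,np.cos(r)])
        T=c['tool_from_camera']; W=R.from_rotvec(st['ee_rot']).as_matrix()
        o=W@T[:3,3]+st['ee_pos']; d=W@T[:3,:3]@d
    return o,d
def onz(n,px,z,st=None):
    o,d=ray(n,px,st); return o+d*(z-o[2])/d[2]
def proj(n,P,st=None):
    c=cal(n); K=c['camera_matrix']; P=np.array(P,float)
    if n!='wrist': return cv2.projectPoints(P.reshape(1,3),c['rvec'],c['tvec'],K,None)[0].ravel()
    T=c['tool_from_camera']; W=R.from_rotvec(st['ee_rot']).as_matrix()
    q=W.T@(P-st['ee_pos']); q=T[:3,:3].T@(q-T[:3,3]); t=np.arctan2(np.hypot(q[0],q[1]),q[2]); u=q[:2]/np.hypot(q[0],q[1])*t
    return K[:2,:2]@u+K[:2,2]
E
python3 - <<'E'
from h import *
s=env.state(); print(s)
for n in('scene','side','wrist'):
    im=env.get_image(n); cv2.imwrite(f'pics/{n}0.png',im)
a=cv2.imread('pics/scene0.png');b=cv2.imread('pics/side0.png')
cv2.imwrite('pics/scene0b.png',cv2.resize(a,(800,600)))
for n in('scene','side'):print(n,ray(n,(256,192)))
print(cal('wrist'))
E
```

```text
pics
{'time_s': 0.0, 'joint_pos': array([-1.22701365,  0.46836305, -0.01157223,  1.60359128,  0.00602979,
        1.07136354, -0.05630052]), 'dq': array([-1.16223123e-04,  8.79243182e-04,  7.04234801e-04, -1.87305543e-07,
        1.81355685e-04, -1.27496264e-03,  4.17674377e-04]), 'joint_torque': array([ 1.92828861e-04, -5.20573854e+01, -1.23644798e-02, -2.43735337e+01,
       -5.65589836e-02,  1.75237306e-02,  1.70029116e-04]), 'ee_pos': array([245.07413357, 601.45561549, 227.66285799]), 'ee_rot': array([ 2.60614192e+00,  1.75239499e+00, -2.05522625e-03]), 'contact_force': array([ 0.44448383,  0.64394033, -0.19910899]), 'torque': array([ 0.03262592,  0.0333869 , -0.02127198]), 'grip_width': 1.0036725208815807}
scene (array([-1204.23408911,    69.90039763,   834.3204616 ]), array([ 0.91747376,  0.0133547 , -0.39782409]))
side (array([ 184.74956202, 1339.40583625,  623.09043543]), array([ 0.28453011, -0.88179782, -0.37621362]))
{'camera_matrix': array([[297.31863964,   0.        , 259.69027851],
       [  0.        , 297.31863964, 186.58490739],
       [  0.        ,   0.        ,   1.        ]]), 'tool_from_camera': array([[ 9.99998663e-01,  7.84131439e-04,  1.43490492e-03,
         8.65775200e-01],
       [-1.10024244e-03,  9.71826186e-01,  2.35696103e-01,
        -6.54909730e+01],
       [-1.20966146e-03, -2.35697366e-01,  9.71825750e-01,
        -1.56731437e+02],
       [ 0.00000000e+00,  0.00000000e+00,  0.00000000e+00,
         1.00000000e+00]])}
```

View pics/scene0b.png

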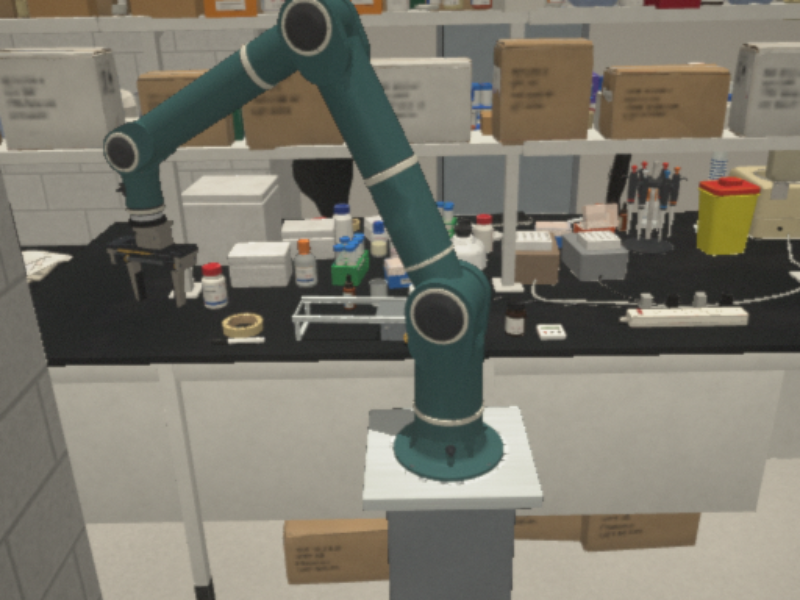

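View pics/side0.png

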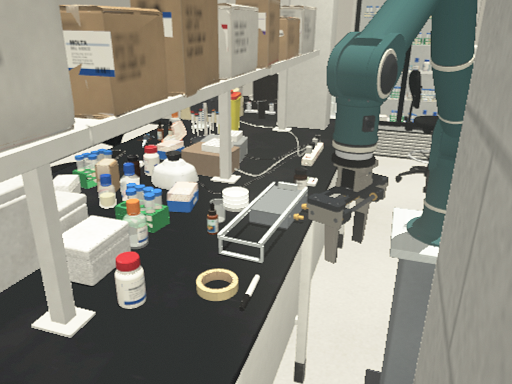

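```bash
python3 - <<'E'
from h import *
a=cv2.imread('pics/scene0.png');b=cv2.imread('pics/side0.png')
A=cv2.resize(a[170:235,140:370],None,fx=3.4,fy=3.4,interpolation=3)
B=cv2.resize(b[170:270,190:350],None,fx=3.6,fy=3.6,interpolation=3)
o=np.zeros((A.shape[0]+B.shape[0],800,3),np.uint8);o[:A.shape[0],:A.shape[1]]=A;o[A.shape[0]:,:B.shape[1]]=B
cv2.imwrite('pics/c1.png',o);print(A.shape,B.shape)
E
```

```text
(221, 782, 3) (360, 576, 3)
```

View pics/c1.png

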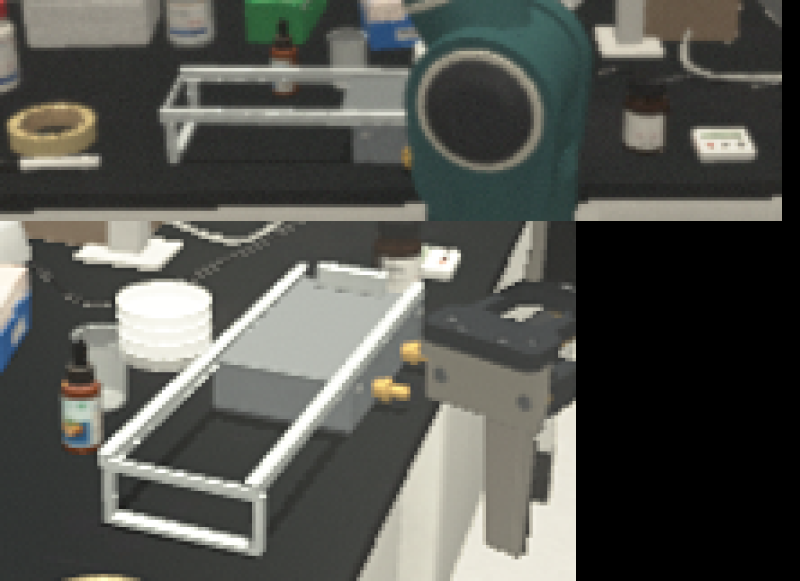

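```bash
python3 - <<'E'
from h import *
f=lambda u,v:(190+u/3.6,170+(v-221)/3.6)
g=lambda u,v:(140+u/3.4,170+v/3.4)
for nm,p,z in [('back end',f(101,455),66),('front end',f(265,490),66),('back rail mid top',f(213,342),66),('back far end',f(303,264),66),('front rail far',f(420,285),66),('riblft',f(317,264),80.5),('ribrt',f(388,274),80.5),('drop base',f(82,450),0),('jar cap top',f(400,232),89),('timer',f(440,262),18),('petri top',f(164,290),57),('beaker',f(105,405),0)]:
    print(nm,onz('side',p,z).round(0))
for nm,p,z in [('front end',g(163,113),66),('back end',g(182,70),66),('jar base',g(644,148),0),('jar top',g(645,85),89),('timer',g(722,142),18),('dropper base',g(284,90),0),('tape',g(53,150),0)]:
    print('sc',nm,onz('scene',p,z).round(0))
E
```

```text
back end [607. 367.  66.]
front end [472. 378.  66.]
back rail mid top [596. 135.  66.]
back far end [574. -81.  66.]
front rail far [450. -64.  66.]
riblft [551. -49.  80.]
ribrt [479. -46.  80.]
drop base [675. 248.   0.]
jar cap top [ 489. -146.   89.]
timer [ 466. -261.   18.]
petri top [689.  12.  57.]
beaker [691. 161.   0.]
sc front end [469. 360.  66.]
sc back end [594. 355.  66.]
sc jar base [ 491. -197.    0.]
sc jar top [ 473. -192.   89.]
sc timer [ 467. -283.   18.]
sc dropper base [677. 239.   0.]
sc tape [513. 502.   0.]
```

```bash
cat >> h.py <<'E'
def to(x,y,z,yaw):
    """shift (cm) and turn in current tool axes to reach tcp x,y,z with tool x at world angle yaw"""
    s=env.state(); W=R.from_rotvec(s['ee_rot']).as_matrix()
    d=W.T@(np.array([x,y,z])-s['ee_pos'])/10; cur=np.arctan2(W[1,0],W[0,0])
    t=-(yaw-cur); t=(t+np.pi)%(2*np.pi)-np.pi
    print('t',round(s['time_s'],2),'pos',s['ee_pos'].round(1),'yaw',round(cur,3),'F',s['contact_force'].round(1),'| move',d.round(2),'turn',round(t,3))
E
python3 -c "
from h import *
to(505,-90,230,-0.074)"
```

```text
t 0.15 pos [245.1 601.6 227.9] yaw 1.184 F [-0.   0.4  0.2] | move [-54.25  50.16  -0.14] turn 1.258
```

Emit:
send_rows --pt "-3 2.8 0 0.07 0.5" --pt "-6 5.6 0 0.14 1" --pt "-9 8.4 0 0.21 1" --pt "-12 11.2 0 0.28 1" --pt "-15 14 0 0.35 1"

```text
time_s: 0.57
ee_pos: [318.5, 408.2, 228.3]
ee_rot: [2.874, 1.268, -0.001]
contact_force: [0.1, -0.2, 0.5]
grip_width: 0.661
```

```bash
python3 -c "
from h import *
to(505,-90,230,-0.074)"
```

```text
t 0.57 pos [318.5 408.2 228.3] yaw 0.831 F [ 0.1 -0.2  0.5] | move [-24.21  47.36  -0.16] turn 0.905
```

Emit:
send_rows --pt "-1.7 3.4 0 0.07 1" --pt "-3.4 6.8 0 0.14 1" --pt "-5.1 10.2 0 0.21 1" --pt "-6.8 13.6 0 0.28 1" --pt "-8.5 17 0 0.35 1"

```text
time_s: 0.98
ee_pos: [387.2, 231.2, 228.6]
ee_rot: [-3.051, -0.748, -0.0]
contact_force: [1.3, 0.8, -0.1]
grip_width: 0.297
```

```bash
python3 -c "
from h import *
to(505,-90,230,-0.074)"
```

```text
t 0.98 pos [387.2 231.2 228.6] yaw 0.481 F [ 1.3  0.8 -0.1] | move [-4.41 33.93 -0.15] turn 0.555
```

Emit:
send_rows --pt "-0.5 3.8 0 0.08 1" --pt "-1 7.6 0 0.16 1" --pt "-1.5 11.4 0 0.24 1" --pt "-2 15.2 0 0.32 1" --pt "-2.4 18.5 0 0.4 1"

```text
time_s: 1.4
ee_pos: [452.2, 55.6, 228.8]
ee_rot: [-3.139, -0.124, -0.001]
contact_force: [0.8, 0.8, -0.4]
grip_width: 0.006
```

```bash
python3 -c "
from h import *
to(505,-90,230,-0.074)"
```

```text
t 1.4 pos [452.2  55.6 228.8] yaw 0.079 F [ 0.8  0.8 -0.4] | move [ 4.12 14.93 -0.12] turn 0.153
```

Emit:
send_rows --pt "1.1 3.8 0 0.05 1" --pt "2.2 7.6 0 0.1 1" --pt "3.3 11.4 0 0.15 1" --pt "4.1 14.9 0 0.15 1" --pt "4.1 14.9 0 0.15 1"

```text
time_s: 1.82
ee_pos: [506.3, -94.6, 229.1]
ee_rot: [3.135, -0.119, 0.003]
contact_force: [-0.3, -0.4, 0.6]
grip_width: 0.006
```

```bash
python3 - <<'E'
from h import *
import json
s=env.state(); to(505,-90,230,-0.074)
im=env.get_image('wrist'); cv2.imwrite('pics/w1.png',im)
np.savez('w1.npz',p=s['ee_pos'],r=s['ee_rot'])
cv2.imwrite('pics/w1b.png',cv2.resize(im,(800,600),interpolation=3))
E
```

```text
t 1.82 pos [506.3 -94.6 229.1] yaw -0.076 F [-0.3 -0.4  0.6] | move [-0.16 -0.45 -0.09] turn -0.002
```

View pics/w1b.png

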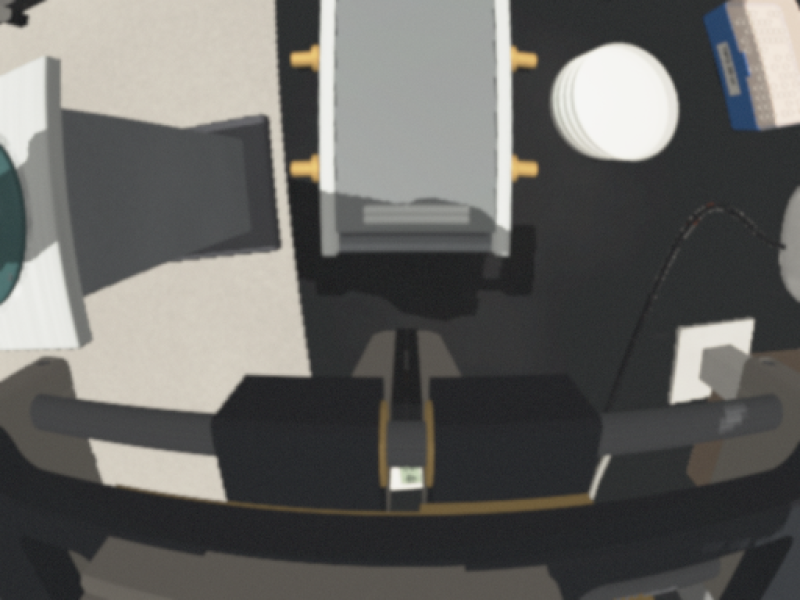

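```bash
python3 - <<'E'
from h import *
d=np.load('w1.npz'); st={'ee_pos':d['p'],'ee_rot':d['r']}
q=.64
for nm,p,z in [('frail out end',(321,255),66),('brail out end',(511,255),66),('frail top',(321,5),66),('brail top',(508,5),66),('rib TL',(364,206),80.5),('rib TR',(469,206),80.5),('rib BL',(364,222),80.5),('rib BR',(469,222),80.5),('ribbase',(416,222),80.5),('cover end',(416,235),58.5),('fing tip',(405,335),215)]:
    print(nm,onz('wrist',(p[0]*q,p[1]*q),z,st).round(1))
for n,p in (('side jar',(489,-160,89)),('jar2',(489,-180,89)),('jarbase',(489,-180,0))):
    print(n,proj('side',p),proj('scene',p),proj('wrist',p,st)/q)
E
```

```text
frail out end [449.1 -75.1  66. ]
brail out end [582.9 -85.   66. ]
frail top [462.7 104.8  66. ]
brail top [594.   96.3  66. ]
rib TL [483.8 -42.7  80.5]
rib TR [552.6 -47.7  80.5]
rib BL [482.9 -53.3  80.5]
rib BR [552.  -58.3  80.5]
ribbase [517.  -56.   80.5]
cover end [516.8 -67.3  58.5]
fing tip [507.3 -86.7 215. ]
side jar [302.07835687 171.84930826] [321.04992221 193.48457196] [386.48024293 376.414884  ]
jar2 [303.22895066 170.18766592] [326.15721635 193.39657839] [389.00094599 401.7195447 ]
jarbase [302.04140258 192.06443855] [325.33079067 213.83259035] [392.0688283  355.83459493]
```

```bash
python3 -c "
from h import *
to(516,-88,81,-0.072)"
```

```text
t 1.87 pos [505.4 -90.9 228.6] yaw -0.073 F [-0.6  1.5  0.8] | move [ 1.03 -0.39 14.75] turn -0.001
```

Emit:
send_rows --pt "1 -0.3 4 0 1" --pt "1 -0.3 8 0 1" --pt "1 -0.3 11.5 0 1" --pt "1 -0.3 14.7 0 1" --pt "1 -0.3 14.7 0 1"

```text
time_s: 2.28
ee_pos: [510.7, -82.2, 76.2]
ee_rot: [-3.139, 0.1, 0.018]
contact_force: [-0.3, 0.0, -0.5]
grip_width: 0.004
```

```bash
python3 - <<'E'
from h import *
s=env.state(); to(532,160,81,-0.072)
im=env.get_image('wrist'); cv2.imwrite('pics/w2.png',im[80:300,100:420])
E
```

```text
t 2.28 pos [510.7 -82.2  76.2] yaw -0.064 F [-0.3  0.  -0.5] | move [  0.57 -24.31  -0.49] turn 0.008
```

View pics/w2.png

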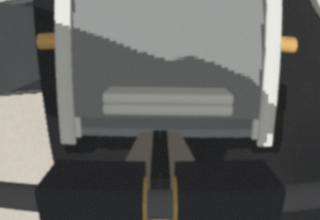

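Emit:
send_rows --pt "0.3 -0.8 -0.2 0 1" --pt "0.3 -1.6 -0.2 0 1" --pt "0.3 -3 -0.2 0 1" --pt "0.3 -4.5 -0.2 0 1" --pt "0.3 -6 -0.2 0 1"

```text
time_s: 2.75
ee_pos: [524.7, -24.1, 86.3]
ee_rot: [-3.14, 0.104, -0.01]
contact_force: [1.9, -2.1, -2.0]
grip_width: 0.007
```

Emit:
send_rows --pt "0 -1.5 0 0 1" --pt "0 -3 0 0 1" --pt "0 -4.5 0 0 1" --pt "0 -6 0 0 1" --pt "0 -7.5 0 0 1"

```text
time_s: 3.17
ee_pos: [529.8, 51.3, 86.5]
ee_rot: [-3.139, 0.103, -0.01]
contact_force: [2.0, -2.9, -0.0]
grip_width: 0.005
```

```bash
python3 -c "
from h import *
to(530,134,79,-0.072)"
```

```text
t 3.17 pos [529.8  51.3  86.5] yaw -0.065 F [ 2.  -2.9 -0. ] | move [-0.52 -8.25  0.75] turn 0.007
```

Emit:
send_rows --pt "-0.2 -1.5 0.5 0 1" --pt "-0.3 -3 0.5 0 1" --pt "-0.3 -4.5 0.5 0 1" --pt "-0.3 -6 0.5 0 1" --pt "-0.3 -7 0.5 0 1"

```text
time_s: 3.58
ee_pos: [530.0, 122.5, 80.1]
ee_rot: [-3.138, 0.101, -0.005]
contact_force: [0.5, -2.3, 0.5]
grip_width: 0.006
```

Emit:
send_rows --pt "0 -0.4 0 0 1" --pt "0 -0.8 0 0 1" --pt "0 -1.2 0 0 1" --pt "0 -1.2 0 0 1"

```text
time_s: 3.92
ee_pos: [529.8, 131.0, 78.9]
ee_rot: [3.139, -0.105, 0.0]
contact_force: [-0.1, -2.5, 3.0]
grip_width: 0.003
```

Emit:
send_rows --pt "0 -0.3 0 0 1" --pt "0 -0.6 0 0 1" --pt "0 -0.6 0 0 1" --pt "0 -0.6 0 0 1"

```text
time_s: 4.25
ee_pos: [529.7, 131.2, 78.8]
ee_rot: [3.133, -0.111, -0.003]
contact_force: [-2.4, -15.4, 7.7]
grip_width: 0.006
```

Emit:
send_rows --pt "0 0.6 0 0 1" --pt "0 2 0 0 1" --pt "0 3.5 -3 0 1" --pt "0 6 -7 0 1" --pt "0 9 -10 0 1"

```text
time_s: 4.67
ee_pos: [524.0, 52.9, 175.1]
ee_rot: [-3.139, 0.099, 0.002]
contact_force: [1.1, 0.2, 0.6]
grip_width: 0.005
```

Emit:
send_rows --pt "0 3 -2 0 1" --pt "0 6 -2 0 1" --pt "0 8 -2 0 1" --pt "0 8 -2 0 1"

```text
time_s: 5.0
ee_pos: [518.5, -32.2, 195.0]
ee_rot: [-3.139, 0.115, -0.002]
contact_force: [-0.3, -0.0, -0.7]
grip_width: 0.003
```

```bash
python3 - <<'E'
from h import *
s=env.state(); to(522,-20,200,-0.072)
im=env.get_image('wrist'); cv2.imwrite('pics/w3.png',im)
np.savez('w3.npz',p=s['ee_pos'],r=s['ee_rot'])
cv2.imwrite('pics/w3b.png',cv2.resize(im,(800,600),interpolation=3))
E
```

```text
t 5.0 pos [518.5 -32.2 195. ] yaw -0.073 F [-0.3 -0.  -0.7] | move [ 0.26 -1.25 -0.5 ] turn -0.001
```

View pics/w3b.png

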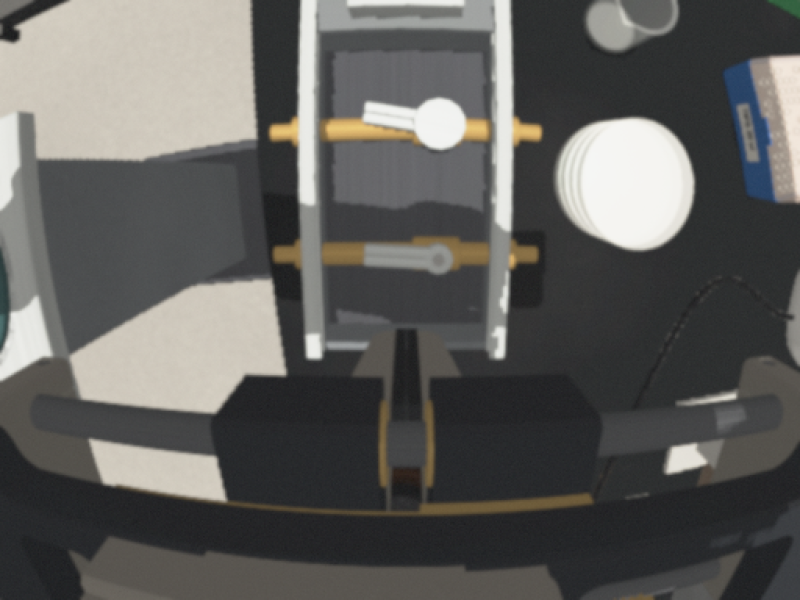

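```bash
python3 - <<'E'
from h import *
d=np.load('w3.npz'); st={'ee_pos':d['p'],'ee_rot':d['r']}
q=.64
for nm,p,z in [('disc',(440,124),50),('tip',(364,113),46),('pl piv',(438,260),47),('pl tip',(364,255),46),('frail',(314,357),66),('brail',(498,357),66),('cover edge',(405,29),58.5),('rib r edge',(405,5),80.5)]:
    print(nm,onz('wrist',(p[0]*q,p[1]*q),z,st).round(1))
E
```

```text
disc [548.9  70.2  50. ]
tip [500.5  81.6  46. ]
pl piv [542.  -19.3  47. ]
pl tip [493.  -12.5  46. ]
frail [454.9 -75.1  66. ]
brail [577.6 -84.1  66. ]
cover edge [531.  133.7  58.5]
rib r edge [531.5 142.1  80.5]
```

```bash
python3 -c "
from h import *
to(504.2,48.5,52,-0.074)"
```

```text
t 5.05 pos [518.7 -29.6 194.5] yaw -0.071 F [0.7 0.5 0.4] | move [-2.   -7.67 14.25] turn 0.003
```

Emit:
send_rows --pt "-1 -4 1 0 1" --pt "-2 -7.5 3 0 1" --pt "-2 -7.7 5 0 1" --pt "-2 -7.7 7 0 1" --pt "-2 -7.7 7 0 1"

```text
time_s: 5.47
ee_pos: [501.2, 53.0, 120.7]
ee_rot: [3.139, -0.097, -0.011]
contact_force: [-0.5, -1.2, -0.6]
grip_width: 0.009
```

```bash
python3 -c "
from h import *
to(504.2,48.5,52,-0.074)"
```

```text
t 5.47 pos [501.2  53.  120.7] yaw -0.062 F [-0.5 -1.2 -0.6] | move [0.37 0.42 6.87] turn 0.012
```

Emit:
send_rows --pt "0.2 0.3 1 0.01 1" --pt "0.2 0.3 2.5 0.01 1" --pt "0.2 0.3 4 0.01 1" --pt "0.2 0.3 4 0.01 1" --pt "0.2 0.3 4 0.01 1"

```text
time_s: 5.88
ee_pos: [506.3, 47.1, 84.3]
ee_rot: [3.139, -0.121, -0.001]
contact_force: [-0.8, -0.3, 0.8]
grip_width: 0.002
```

```bash
python3 -c "
from h import *
to(504.2,48.5,52,-0.074)"
```

```text
t 5.88 pos [506.3  47.1  84.3] yaw -0.077 F [-0.8 -0.3  0.8] | move [-0.22 -0.12  3.23] turn -0.003
```

Emit:
send_rows --pt "-0.2 0 0.8 0 1" --pt "-0.2 0 1.6 0 1" --pt "-0.2 0 2.4 0 1" --pt "-0.2 0 3.1 0 1" --pt "-0.2 0 3.1 0 1"

```text
time_s: 6.3
ee_pos: [503.2, 47.6, 51.8]
ee_rot: [3.139, -0.119, -0.003]
contact_force: [-0.3, -0.8, -1.1]
grip_width: 0.008
```

```bash
python3 - <<'E'
from h import *
s=env.state(); to(504.2,48.5,52,-0.074)
im=env.get_image('wrist'); cv2.imwrite('pics/w4.png',cv2.resize(im[100:300,130:390],None,fx=2,fy=2,interpolation=3))
E
```

```text
t 6.3 pos [503.2  47.6  51.8] yaw -0.076 F [-0.3 -0.8 -1.1] | move [ 0.09 -0.09 -0.02] turn -0.002
```

View pics/w4.png

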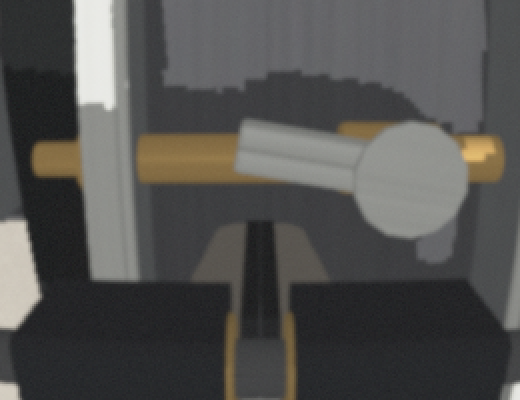

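Emit:
send_rows --pt "0 -0.7 0 0 1" --pt "0 -1.4 0 0 1" --pt "0 -2.1 0 0 1" --pt "0 -2.8 0 0 1" --pt "0 -3.5 0 0 1"

```text
time_s: 6.77
ee_pos: [506.8, 82.9, 53.3]
ee_rot: [3.139, -0.12, 0.0]
contact_force: [-0.3, -3.0, 1.1]
grip_width: 0.006
```

Emit:
send_rows --pt "0 -0.6 0 0 1" --pt "0 -1.2 0 0 1" --pt "0 -1.8 0 0 1" --pt "0 -1.8 0 0 1"

```text
time_s: 7.1
ee_pos: [508.0, 102.7, 53.0]
ee_rot: [-3.138, 0.116, 0.001]
contact_force: [-1.6, -0.2, -0.2]
grip_width: 0.006
```

```bash
python3 - <<'E'
from h import *
s=env.state(); to(504.2+16+3,100,52,-0.074)
im=env.get_image('wrist'); cv2.imwrite('pics/w5.png',cv2.resize(im[100:300,130:390],None,fx=2,fy=2,interpolation=3))
E
```

```text
t 7.1 pos [508.  102.7  53. ] yaw -0.074 F [-1.6 -0.2 -0.2] | move [1.53 0.16 0.1 ] turn 0.0
```

View pics/w5.png

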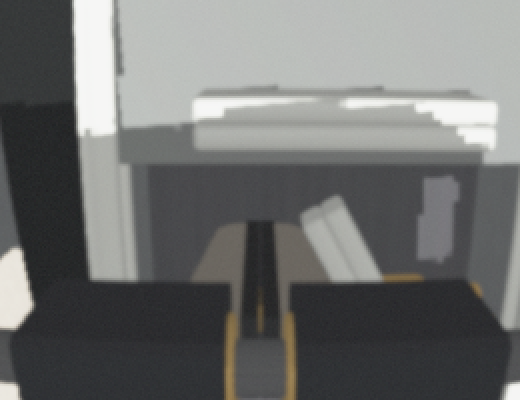

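Emit:
send_rows --pt "0.5 0 0 0 1" --pt "1 0 0 0 1" --pt "1.5 0 0 0 1" --pt "1.8 0 0 0 1" --pt "1.8 0 0 0 1"

```text
time_s: 7.57
ee_pos: [527.2, 99.1, 53.2]
ee_rot: [-3.139, 0.12, -0.002]
contact_force: [-2.0, 0.5, 0.2]
grip_width: 0.003
```

Emit:
send_rows --pt "0.2 0 0 0 1" --pt "0.4 0 0 0 1" --pt "0.4 0 0 0 1"

```text
time_s: 7.82
ee_pos: [530.0, 99.1, 53.1]
ee_rot: [-3.139, 0.119, 0.001]
contact_force: [-2.4, 1.4, 1.4]
grip_width: 0.003
```

Emit:
send_rows --pt "0.2 0 0 0 1" --pt "0.4 0 0 0 1" --pt "0.4 0 0 0 1"

```text
time_s: 8.07
ee_pos: [530.4, 99.1, 52.8]
ee_rot: [-3.139, 0.118, 0.013]
contact_force: [-11.4, 2.3, 9.8]
grip_width: 0.005
```

Emit:
send_rows --pt "0.2 0 0 0 1" --pt "0.4 0 0 0 1" --pt "0.4 0 0 0 1"

```text
time_s: 8.32
ee_pos: [530.8, 99.2, 52.4]
ee_rot: [-3.138, 0.118, 0.025]
contact_force: [-19.9, 2.8, 15.3]
grip_width: 0.004
```

Emit:
send_rows --pt "-1 0 0 0 1" --pt "-2 0 0 0 1" --pt "-2 0 -3 0 1" --pt "-2 0 -7 0 1" --pt "-2 2 -11 0 1"

```text
time_s: 8.73
ee_pos: [517.1, 83.7, 161.5]
ee_rot: [-3.139, 0.113, -0.002]
contact_force: [1.9, 0.4, 0.2]
grip_width: 0.004
```

Emit:
send_rows --pt "0.5 4 -2 0 1" --pt "1 8 -4 0 1" --pt "1.5 10 -4 0 1" --pt "1.5 10 -4 0 1" --pt "1.5 10 -4 0 1"

```text
time_s: 9.15
ee_pos: [524.8, -21.6, 201.2]
ee_rot: [-3.139, 0.126, -0.005]
contact_force: [0.3, 0.8, -0.6]
grip_width: 0.005
```

```bash
python3 - <<'E'
from h import *
s=env.state(); to(522,-20,200,-0.072)
im=env.get_image('wrist'); cv2.imwrite('pics/w6b.png',cv2.resize(im,(800,600),interpolation=3))
np.savez('w6.npz',p=s['ee_pos'],r=s['ee_rot'])
E
```

```text
t 9.15 pos [524.8 -21.6 201.2] yaw -0.08 F [ 0.3  0.8 -0.6] | move [-0.29 -0.14  0.12] turn -0.008
```

View pics/w6b.png

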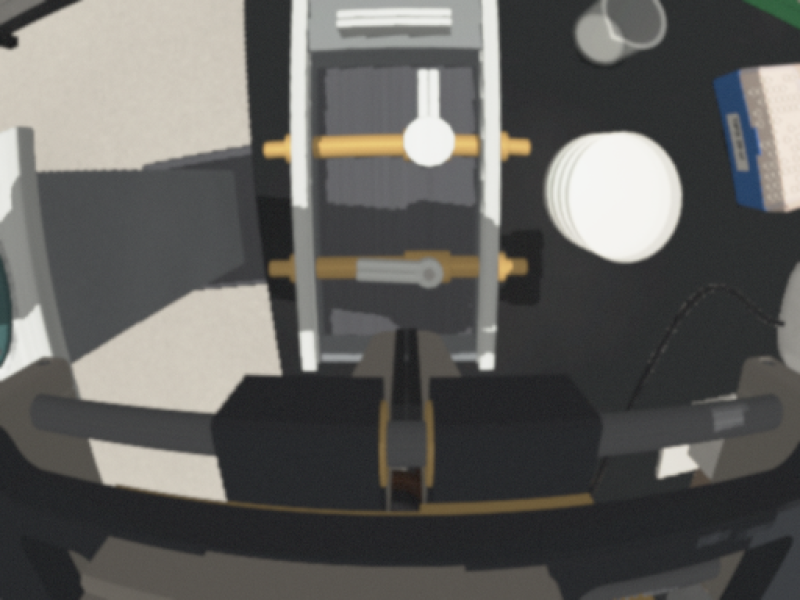

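```bash
python3 - <<'E'
from h import *
d=np.load('w6.npz'); st={'ee_pos':d['p'],'ee_rot':d['r']}
P={}
for nm,p,z in [('disc',(429,142),50),('tip',(428,69),46),('plpiv',(429,272),47),('pltip',(357,269),46),('cover',(395,50),58.5)]:
    P[nm]=onz('wrist',(p[0]*.64,p[1]*.64),z,st); print(nm,P[nm].round(1))
for a,b in(('disc','tip'),('plpiv','pltip')):
    v=P[b]-P[a]; w=np.arctan2(v[1],-v[0]); print(a,'angle in tray',round(w-0.074,3),np.hypot(*v[:2]).round(1))
b0=cv2.imread('pics/side0.png');b1=env.get_image('side'); m=cv2.absdiff(b0,b1).max(2)>40
n,_,s,c=cv2.connectedComponentsWithStats(m.astype(np.uint8)); print([x.tolist() for x in s[1:] if x[4]>15])
E
```

```text
disc [548.5  69.7  50. ]
tip [552.2 120.5  46. ]
plpiv [542.3 -17.7  47. ]
pltip [493.3 -11.9  46. ]
cover [531.3 132.1  58.5]
disc angle in tray 1.568 50.9
plpiv angle in tray 0.045 49.3
[[270, 0, 88, 97, 3358], [360, 0, 23, 17, 196], [327, 0, 150, 125, 8448], [467, 63, 7, 21, 81], [278, 96, 20, 3, 31], [257, 100, 60, 56, 1062], [348, 121, 31, 27, 550], [426, 134, 6, 22, 87], [456, 139, 4, 11, 19], [301, 140, 88, 124, 4022], [255, 181, 51, 31, 662], [263, 183, 12, 9, 40], [222, 209, 58, 34, 1044], [391, 220, 24, 19, 227], [416, 233, 19, 9, 57], [391, 236, 39, 18, 450], [222, 250, 37, 10, 102]]
```

```bash
python3 -c "
from h import *
print(env.sign_off())"
```

```text
the job is handed in; nothing more can be done
None
```

I pushed the cover left to its stop with the closed fingertip against the rib. Then I pushed the disc-marked (left) handle round to its stop, backed off and handed the job in at about 9.2 s.

- **Cover:** it stopped moving as the push rose to about 15 N. Its right edge then sat within 1–2 mm of the tray position that matches 0.215 m open. It stayed there while I worked the handle.
- **Marked handle:** it stopped moving as the push rose to about 20 N. From the last picture it stands at 1.568 rad, against 1.571 for fully shut.
- **Other handle:** it read 0.06 rad before and 0.045 rad after, which is within measuring error, so unmoved.
- **Things around:** a before-and-after comparison of the side camera showed changes that look like the arm, the cover and their shadows. I judged that from where the changes fell, not object by object. The amber jar was hidden under the gripper in the wrist pictures; the gripper was planned to pass well clear of it.

None of the final checks failed.

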